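# Stow the cabinet handles and bolt the tray

### The job

Put the two loose chrome cabinet handles into the open blue tray of the drawer unit, push the tray fully shut, and then slide the red-knobbed bolt fully home into the brass keeper on the tray so it cannot slide out again. Leave the other things lying around where they are, and let go of everything at the end.

Things in the scene. Friction and masses are not known exactly. Their poses are not given: they have to be found in the camera images.
- handle_a_grip (a point): Loose chrome bar handle standing on two feet on the MDF (MDF top z = 0.012). Bar 110 mm long, 12 mm thick, along this point's x; this point is the bar's middle, 29 mm above the feet's underside (35 mm in all). Feet (20 mm discs) 42 mm either side of the middle, free space under the bar between. 120 g. Handles, clamp and protector swap places, two left and two right of the tray.
- handle_b_grip (a point): Second loose chrome bar handle, the same as the first.
- tray_front (a point): Middle of the top edge of the blue tray's front panel, moving with the tray. x points level into the unit (the way the tray is pushed shut), y along the panel to the left seen from the robot, z up. Panel 14 mm thick (7 mm either side), 250 mm wide, from 6 to 118 mm above the MDF.
- tray_in (a point): On the tray's inner floor, in the middle of its width, against the back of the front panel; moves with the tray; axes as tray_front, which is 104 mm higher and 7 mm nearer the robot. Inside 230 mm wide (y +-115), 215 mm long (x 0 to 215), side walls 41 mm high. Open from above only for x from 0 to the tray joint's value; beyond that is the unit's deck, 59 mm over this floor (a handle on its feet passes under).
- keeper (a point): Centre of the hole of the brass keeper loop fixed to the back of the tray's front panel; axes as tray_front. Hole 20 mm wide (x) by 21 mm high; loop 20 mm along y, reaching from the panel (30 mm in front of this point) to 16 mm behind it, and 14 mm above and below it. It overhangs the tray (y +70 to +90 mm of tray_in), so set the handles clear of it.
- tray (a joint): How far the tray is pulled out of the unit, m: 0 is shut, 0.17 the stop; starts about 0.14 to 0.16. Slides with about 2 N of friction and stays where it is left.
- bolt_knob (a point): Middle of the bolt's upright round red knob, 16 mm thick, from 22 mm below to 12 mm above this point. The 12 mm thick rod lies 38 mm below it, along y; its straps' tops are 28 mm below it. Axes: x level into the unit, y the way the bolt is thrown, z up. With the tray shut, its panel is 37 mm in front, top 21 mm below this point. The niche's cheeks are 80 mm or more to either side.
- board_edge (a point): Middle of the lower front edge of the shelf board (280 mm wide, books on top) that roofs the bolt's niche; axes as bolt_knob. The edge is 10 mm behind the knob's axis in x and 86 mm above the point bolt_knob, so a gripper pointing straight down does not fit at the knob: come from the robot's side, tilted some 25 to 50 degrees.
- bolt (a joint): How far the bolt is thrown, m: starts at 0 to 0.012 (drawn back), moves along +y of bolt_knob, enters the keeper at about 0.02 and is fully home at its stop at 0.05. About 2.5 N of friction, stays where it is left. It strikes the keeper if the tray is not shut.
- mallet: Bystander: wooden mallet lying on the MDF at the right of the unit, 230 mm long, head 60 x 100 x 60 mm; origin at its underside; handle along -x of its own frame.
- clamp: Bystander: red spring clamp lying flat, about 135 mm long (along its x), 75 mm wide, 26 mm high; origin at its underside.
- protector: Bystander: matte grey plastic corner protector, 80 x 55 mm, 54 mm high; origin at its underside.
- screwdriver: Bystander: screwdriver, 190 mm long, lying on the MDF to the left of the unit; origin at its underside.
Not all that is in view belongs to the job. What is shaped like the part that bears handle_a_grip but green or pink is not meant.

How it is judged:
By the outcome, as a careful person would: the job done as asked, in the order asked, and still so for the second after the job is handed in, with the robot touching nothing.
It also fails if it takes over 72 s, if anything falls off the work surface, if the arm or the gripper's body presses on something with over 40 N, if the wrist force passes 120 N, or if a joint passes its speed limit or range.

### The arm

A 6-joint arm with a two-finger parallel gripper is mounted at the origin on the work surface. World frame = base frame: x ahead of the robot, y to its left, z up, the work surface at z = 0. Lengths are in mm, angles in rad, forces in N, time in s.
With the tool pointing down it reaches from about 425 to 950 mm from the base axis. Payload 14.7 kg.
Tool frame: the origin (TCP) lies midway between the tips of the shut fingers; the grasp point (between the pads) lies 19 mm behind it; z points along the fingers, y is the direction in which the jaws open and shut (so a half turn about z gives the same grasp; the last joint's range is limited). The gripper opens to 85 mm and grips with 20 to 120 N. Pads are 22 mm wide; open, the fingers measure 114 mm over their backs; the gripper's body (76 mm by 85 mm) begins 54 mm behind the grasp point. The pads swing forward as they close: fully open they stand 13 mm farther back than shut.
Start: joints at [1.24, 0.48, 1.596, -0, 1.065, -0.047], TCP at [181.979, 624, 231.297] pointing down, gripper open.
Joint ranges: [-2.75, 2.75], [-0.82, 2.05], [0.23, 2.67], [-1.56, 4.7], [0.09, 2.69], [-2.92, 2.92]. Speed limits (rad/s): [1.89, 1.89, 2.39, 3.01, 3.01, 3.01].

### API

Orientations are given as a unit quaternion [w, x, y, z].
In Python, from rig import env, grab_frame, camera_model, finder gives the robot as it stands.
- The arm moves only by the tool play_rows, never from a script. Its argument "deltas" is a list of rows, each a list of 7 numbers: the opening, from 0 (shut) to 1 (fully open), then the shift along the tool's x, y, z normalised to -1 to 1, where 1 is 200 mm, then the turn, a rotation vector about the tool's x, y, z normalised to -1 to 1, where 1 is pi rad. A call has 1 to 12 rows; each row is the pose to reach, as a shift and turn from the pose commanded when the call began, along the tool's axes at that moment, turning the shorter way round; what a row does not reach only later rows make up. A row lasts 1/8 s, in which the tool goes at most 62.5 mm and 10.7 degrees, less where a joint would pass 70% of its speed; a pose out of reach is approached as far as the arm can. A call with a number of a shift or a turn outside -1 to 1 is refused whole. A call with a gripper value outside its range is refused whole. The fingers move at their own pace and stop on an object; "grip_force" is the grip in N (left out, the last holds). Time passes only in rows, so rows that repeat a pose let the fingers close. It gives the time, the measured TCP pose, the force and the opening at its end, in the units of the state.
- env.sense(): the state, without advancing time (a new reading comes with each control period).
- grab_frame(name): name is "scene" or "top" or "wrist"; returns (picture, depth): 400x640x3 uint8, blue, green, red; 400x640 float32, mm along the optical axis (not along the pixel's ray), 0 where there is no reading.
- camera_model(name): a dict with "vfov" (degrees; the focal length in pixels is half the picture's height over the tangent of half this angle, whatever the lens; pixels are square), "cx", "cy" (the principal point, pixels), "R" (3x3) and "t" (3): a world point X has camera coordinates R X + t. Camera axes: x right, y down, z forward; pixel columns grow to the right and rows downward; lengths in mm; the calibration is good to about 2 mm. A picture is of the moment at which its call begins: read the wrist's pose just before it. camera_model takes no time and is no camera call; for the wrist camera it gives the pose at the moment of the call.
- env.hand_in(): hands the job in, once; it reports no verdict.
Trained networks look in the newest picture that a camera, given by its name, has taken for a name from the list of things; names that differ only in an ending like _2 or _b are one class to them, and where a whole thing is asked for, a point or a joint stands for the part that bears it (a point fixed in the world has none). Each returns a list of dicts, best first, with "p" (0 to 1); they miss things now and then, are a little off and sometimes report something else, mostly with a low value. They report only what shows in the picture. A call takes as long as a camera call. They do not tell look-alikes from the thing itself.
- finder.recognise(label, camera): "extent" ([left, top, width, height] in pixels, round what is visible of it).
The state is a dict: "time_s": time; "qpos": joint angles; "qd": joint speeds; "effort": joint torques, N m; "tcp_pos": TCP position; "ee_rot": TCP orientation; "ft_force": force on the tool from outside, world axes, zero at the start; "ft_torque": the same for the moment, N m; "gripper_width": finger opening in mm.
Only numpy, scipy, OpenCV 4.12 (cv2) and the standard library are available. Lean on these libraries where they do the work, as an engineer would, in place of code of your own. Each camera call takes 0.05 s, during which the arm holds its last target. There are 200 camera calls.

## Working session

There is one attempt and no reset: what is moved stays moved. The work goes in short steps, Python scripts to look and compute and a tool call to move; the robot and the scene stay as the last step left them, time stands still between calls to the robot, and variables do not carry over. Pictures are saved under pics/ and viewed, about 8 in all and at most 12, crops included, and the job is handed in when it is done.

Besides the shell and the picture viewer there is one more tool, called after "Call:" as a command line: name --pt "numbers of a row" for each row, then --argument value for the rest. play_rows: Moves the arm, as the interface text tells. Scaled input: -1 to 1 covers 200 mm each way for a shift and pi rad each way for a turn. Its arguments: {"type":"object","properties":{"deltas":{"type":"array","items":{"type":"array","items":{"type":"number"}}},"grip_force":{"type":"number"}},"required":["deltas"]}

```bash
ls; mkdir -p pics
cat > h.py <<'E'
import numpy as np, cv2
from rig import env, grab_frame, camera_model, finder
from scipy.spatial.transform import Rotation as Ro
def cam(n):
    m=camera_model(n); f=200/np.tan(np.radians(m['vfov'])/2)
    return f,m['cx'],m['cy'],np.array(m['R']),np.array(m['t'])
def cloud(n,d,c=None):
    f,cx,cy,R,t=c or cam(n)
    v,u=np.mgrid[0:400,0:640]
    P=np.stack([(u-cx)/f*d,(v-cy)/f*d,d],-1)
    W=(P-t)@R   # R^T (P-t)
    W[d<=0]=np.nan
    return W
def ray(c,u,v):
    f,cx,cy,R,t=c
    return -R.T@t, R.T@np.array([(u-cx)/f,(v-cy)/f,1.])
def onz(c,u,v,z):
    o,r=ray(c,u,v); return o+r*(z-o[2])/r[2]
def proj(c,X):
    f,cx,cy,R,t=c; p=R@np.asarray(X,float)+t; return f*p[0]/p[2]+cx,f*p[1]/p[2]+cy
def rows(target,Rt=None,s=None):
    s=s or env.sense(); q=s['ee_rot']; R0=Ro.from_quat([q[1],q[2],q[3],q[0]])
    d=R0.inv().apply(np.array(target)-s['tcp_pos'])/200
    w=(R0.inv()*(Rt if Rt is not None else R0)).as_rotvec()/np.pi
    return np.round(np.r_[d,w],4)
E
python3 - <<'E'
from h import *
s=env.sense(); print(s)
for n in ['scene','top','wrist']:
    c=cam(n); im,d=grab_frame(n); cv2.imwrite(f'pics/{n}0.png',im); np.save(f'pics/{n}0.npy',d)
    print(n,c[0],c[1],c[2],'pos',-c[3].T@c[4])
    for l in ['handle_a_grip','tray_front','keeper','bolt_knob','clamp','protector']:
        print(l,[(np.round(r['p'],2),np.round(r['extent']).astype(int).tolist()) for r in finder.recognise(l,n)][:5])
E
```

```text
pics
{'time_s': 0.0, 'qpos': array([ 1.24037190e+00,  4.80862312e-01,  1.59689204e+00, -2.77996653e-06,
        1.06504187e+00, -4.66473380e-02]), 'qd': array([-0.00091358, -0.00017156, -0.00106106, -0.00141542,  0.00131787,
       -0.00050106]), 'effort': array([-3.04150191e-03, -9.50654769e+01, -4.30175722e+01, -2.11525376e-04,
        1.23865399e-02,  8.56715906e-05]), 'tcp_pos': array([181.86771586, 623.61548861, 230.6458236 ]), 'ee_rot': array([-1.11592099e-04,  1.41412236e-01,  9.89950614e-01, -5.91343895e-04]), 'ft_force': array([-0.40785343, -1.30206234, -0.26010177]), 'ft_torque': array([-0.04003314, -0.06772029, -0.04100867]), 'gripper_width': 85.46519440227596}
scene 448.364509402375 324.3253767974294 201.3868012873576 pos [ 526.38219959 -982.09652329 1458.76928166]
handle_a_grip [(np.float64(0.52), [338, 317, 10, 36]), (np.float64(0.44), [282, 278, 31, 7]), (np.float64(0.35), [298, 143, 46, 68]), (np.float64(0.31), [293, 242, 31, 11])]
tray_front [(np.float64(0.96), [300, 148, 44, 65])]
keeper [(np.float64(0.59), [299, 140, 45, 72])]
bolt_knob [(np.float64(0.21), [335, 233, 73, 35])]
clamp [(np.float64(0.7), [283, 97, 32, 17])]
protector [(np.float64(0.56), [289, 112, 22, 21]), (np.float64(0.36), [293, 243, 33, 9])]
top 422.37881722152764 322.61311414247 208.490274204419 pos [ 431.6163798  -155.40063961 1640.719987  ]
handle_a_grip [(np.float64(0.69), [469, 255, 28, 8]), (np.float64(0.54), [427, 196, 28, 11])]
tray_front [(np.float64(0.96), [255, 185, 70, 46])]
keeper [(np.float64(0.85), [255, 185, 70, 46])]
bolt_knob [(np.float64(0.58), [275, 173, 32, 7])]
clamp [(np.float64(0.62), [171, 216, 19, 35])]
protector [(np.float64(0.97), [197, 218, 22, 25])]
wrist 322.6871958475471 324.5282280105672 197.04456013266176 pos [115.26812367 643.29431181 373.81450746]
handle_a_grip []
tray_front []
keeper []
bolt_knob []
clamp []
protector []
```

Run:
```python
import cv2,numpy as np
a=cv2.imread('pics/top0.png')[120:320,140:520]; a=cv2.resize(a,None,fx=2.1,fy=2.1,interpolation=cv2.INTER_CUBIC);cv2.imwrite('pics/v1.png',a)
a=cv2.imread('pics/scene0.png')[80:370,220:440]; a=cv2.resize(a,None,fx=2.06,fy=2.06,interpolation=cv2.INTER_CUBIC);cv2.imwrite('pics/v2.png',a)
```

```text
(no output)
```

View pics/v1.png

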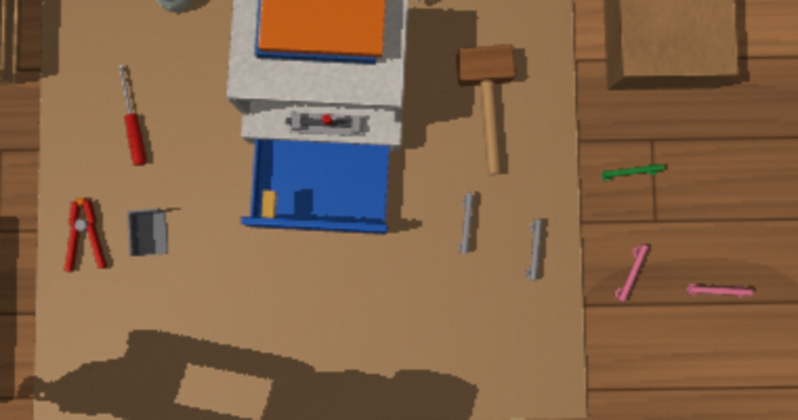

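View pics/v2.png

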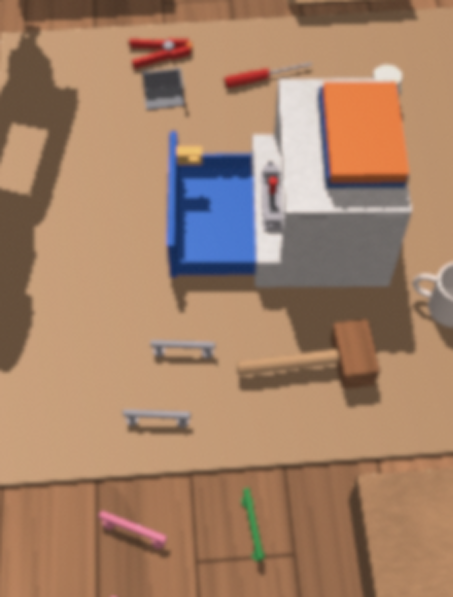

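v1 (top view): grey handles at crop (468,222) and (536,249), which is full-image (363,226) and (395,239). The keeper is at (268,205), the knob at (327,119), the clamp and protector at the left, and the mallet at the right.
v2 (scene view) shows the same two handles at (183,350) and (157,417).

Candidates for "handle" in v1: grey (468,222), grey (536,249), green (633,171), pink (632,272), pink (720,290). I choose the two chrome-grey ones standing on the MDF. Now I'll measure from both views.

```bash
cat > m1.py <<'E'
from h import *
ct=cam('top'); cs=cam('scene')
dt=np.load('pics/top0.npy'); ds=np.load('pics/scene0.npy')
Wt=cloud('top',dt); Ws=cloud('scene',ds)
def blob(W,box,zlo,zhi):
    m=np.zeros((400,640),bool); l,t,w,h=box; m[t:t+h,l:l+w]=True
    m&=(W[...,2]>zlo)&(W[...,2]<zhi); return W[m]
for nm,u,v,W in [('h1',363,226,Wt),('h2',395,239,Wt),('h1',220+183/2.06,80+350/2.06,Ws),('h2',220+157/2.06,80+417/2.06,Ws)]:
    b=(int(u)-20,int(v)-20,40,40) if W is Wt else (int(u)-22,int(v)-10,44,20)
    P=blob(W,b,30,80); 
    if len(P)<4: print(nm,'few',len(P));continue
    q=P[:,:2]; r=cv2.minAreaRect(q.astype(np.float32)); d=cv2.fitLine(q.astype(np.float32),cv2.DIST_L2,0,.01,.01).ravel()
    print(nm,len(P),'mean',P.mean(0).round(1),'rect',np.round(r[0],1),np.round(r[1],1),'yaw',round(np.degrees(np.arctan(d[1]/d[0])),1),'z90',np.percentile(P[:,2],[50,90]).round(1))
# triangulate mid pixels
def tri(a,b):
    o1,r1=ray(ct,*a);o2,r2=ray(cs,*b)
    k=np.linalg.lstsq(np.c_[r1,-r2],o2-o1,rcond=None)[0]; p,q=o1+r1*k[0],o2+r2*k[1]; return ((p+q)/2).round(1),np.linalg.norm(p-q).round(1)
T=lambda u,v:(140+(u+.5)/2.1-.5,120+(v+.5)/2.1-.5); S=lambda u,v:(220+(u+.5)/2.06-.5,80+(v+.5)/2.06-.5)
for n,a,b in [('h1',(468,222),(183,347)),('h2',(536,249),(157,414)),('knobtop',(326,117),(274,181)),('keeper',(268,205),(190,154))]: print(n,tri(T(*a),S(*b)))
# MDF, panel top
print('mdf z',np.nanmedian(Wt[240:260,300:340,2]),np.nanmedian(Ws[280:300,260:290,2]))
P=blob(Wt,(250,215,85,25),115,145); q=P[:,:2].astype(np.float32); r=cv2.minAreaRect(q); print('panel',len(P),P.mean(0),r, np.percentile(P[:,2],[10,50,90]))
P=blob(Ws,(295,140,20,80),115,145); q=P[:,:2].astype(np.float32); r=cv2.minAreaRect(q); print('panelS',len(P),P.mean(0),r)
for nm,W in(('t',Wt),('s',Ws)):
  for (u,v) in ([T(327,119),T(268,205),T(320,180)] if nm=='t' else [S(273,181),S(190,154),S(215,230)]): print(nm,W[round(v),round(u)].round(1))
E
python3 m1.py
```

```text
h1 93 mean [ 514.9 -290.9   45.9] rect [ 514.8 -291. ] [ 12.1 106.9] yaw -6.4 z90 [45.7 51.4]
h2 95 mean [ 464.5 -412.6   46.3] rect [ 465.8 -413.1] [ 12.6 109.9] yaw -6.8 z90 [46.7 51.3]
h1 114 mean [ 511.5 -292.3   43.6] rect [ 512.9 -291.3] [ 14.2 109.1] yaw -6.3 z90 [43.8 49.5]
h2 123 mean [ 463.1 -414.5   44. ] rect [ 464.7 -413.5] [ 14.5 107.5] yaw -6.4 z90 [44.3 48.6]
h1 (array([ 515.1, -294.6,   38.9]), np.float64(3.6))
h2 (array([ 465.5, -414.5,   45.3]), np.float64(1.5))
knobtop (array([690.2, -48.6, 160.8]), np.float64(2.8))
keeper (array([547.8,  56.5, 114.9]), np.float64(0.3))
mdf z 12.71647690161713 11.661676631949973
panel 330 [517.63617752 -10.79248056 129.87152121] ((528.392333984375, -23.600128173828125), (245.66525268554688, 44.15707778930664), 86.03532409667969) [124.64398667 129.92376951 134.39561565]
panelS 282 [516.06991059 -15.5650037  127.61720915] ((527.1497192382812, -26.2078857421875), (250.0167694091797, 46.08882522583008), 86.0167007446289)
t [688.9 -48.8 165.6]
t [548.   55.9 127.8]
t [600.1 -26.5  30. ]
s [685.8 -50.9 161.6]
s [547.8  44.  134. ]
s [584.7 -54.7  28.9]
```

H1 is at about (514.5,-291), yaw -6.4°. H2 is at about (465.5,-413), yaw -6.5°. Both agree to within about 2 mm between the two cameras. Next I'll move to a wrist viewpoint near the tray.

```bash
cat >> h.py <<'E'
def down(adeg,tilt=0):
    """tool pointing down with tool y at yaw adeg; tilt: lean so that z gets a +x-ish part"""
    a=np.radians(adeg); y=np.array([np.cos(a),np.sin(a),0]); z=np.array([0,0,-1.]); x=np.cross(y,z)
    R=Ro.from_matrix(np.c_[x,y,z]); return R
E
python3 - <<'E'
from h import *
print(rows([480,260,350],down(-15))); 
W=cloud('top',np.load('pics/top0.npy')); print('max z', np.nanmax(W[100:260,220:350,2]))
# panel line fits: tall narrow
for n in('top','scene'):
    W=cloud(n,np.load(f'pics/{n}0.npy')).reshape(-1,3); m=(W[:,2]>122)&(W[:,2]<140)&(W[:,0]>490)&(W[:,0]<545)&(abs(W[:,1])<170); P=W[m]
    l=cv2.fitLine(P[:,:2].astype(np.float32),cv2.DIST_HUBER,0,.01,.01).ravel(); print(n,l,'yaw',np.degrees(np.arctan2(-l[0]*np.sign(l[1]),abs(l[1]))),P.min(0),P.max(0))
E
```

```text
[-1.9401 -1.33   -0.5936 -0.      0.      0.493 ]
max z 313.61306351300834
top [ 7.9578407e-02  9.9682862e-01  5.1411090e+02 -2.1506058e+01] yaw -4.564333 [ 498.25352625 -144.82073785  122.06484636] [544.72365485  99.60936556 139.60419628]
scene [ 8.4231906e-02  9.9644619e-01  5.1179895e+02 -2.8183136e+01] yaw -4.831858 [ 498.05279479 -148.20068071  122.02417409] [544.81423256 100.09448136 135.84527571]
```

Call:
play_rows --pt "1 -1 -0.69 -0.31 0 0 0.3" --pt "1 -1 -0.69 -0.31 0 0 0.3" --pt "1 -1 -0.69 -0.31 0 0 0.3" --pt "1 -1 -0.69 -0.31 0 0 0.3" --pt "1 -1 -0.69 -0.31 0 0 0.3" --pt "1 -1 -0.69 -0.31 0 0 0.3"

```text
time_s: 1.8
tcp_pos: [335.9, 435.1, 293.6]
ee_rot: [-0.0, 0.576, 0.818, 0.0]
ft_force: [-0.3, -1.0, 0.1]
gripper_width: 85.5
```

Run:
```python
from h import *
print(env.sense()['qpos'],rows([480,180,350],down(-40)))
```

```text
[8.58261829e-01 2.78485337e-01 1.75110846e+00 9.64711133e-05
 1.11136307e+00 5.14463750e-01] [-1.4439e+00  2.4870e-01 -2.8240e-01  1.0000e-04 -2.0000e-04  3.3160e-01]
```

Call:
play_rows --pt "1 -1 0.17 -0.28 0 0 0.33" --pt "1 -1 0.17 -0.28 0 0 0.33" --pt "1 -1 0.17 -0.28 0 0 0.33" --pt "1 -1 0.17 -0.28 0 0 0.33" --pt "1 -1 0.17 -0.28 0 0 0.33" --pt "1 -1 0.17 -0.28 0 0 0.33"

```text
time_s: 2.55
tcp_pos: [434.8, 259.1, 349.1]
ee_rot: [-0.0, 0.905, 0.426, -0.0]
ft_force: [-0.4, -0.2, 1.3]
gripper_width: 85.5
```

Run:
```python
from h import *
print(env.sense()['qpos'],rows([460,60,350],down(-95)))
```

```text
[4.77481284e-01 1.67530495e-01 1.75874774e+00 1.45545591e-04
 1.21560547e+00 1.16854625e+00] [-6.867e-01  7.318e-01 -4.400e-03 -0.000e+00  1.000e-04  3.078e-01]
```

Call:
play_rows --pt "1 -0.92 0.92 0 0 0 0.308" --pt "1 -0.92 0.92 0 0 0 0.308" --pt "1 -0.92 0.92 0 0 0 0.308" --pt "1 -0.92 0.92 0 0 0 0.308" --pt "1 -0.92 0.92 0 0 0 0.308" --pt "1 -0.92 0.92 0 0 0 0.308" --pt "1 -0.92 0.92 0 0 0 0.308"

```text
time_s: 3.42
tcp_pos: [459.1, 0.8, 349.1]
ee_rot: [-0.0, 0.999, -0.041, -0.0]
ft_force: [0.1, -0.3, -0.4]
gripper_width: 85.5
```

```bash
cat > look.py <<'E'
from h import *
import sys,pickle
k=sys.argv[1]
s=env.sense(); c=cam('wrist'); im,d=grab_frame('wrist'); cv2.imwrite(f'pics/w{k}.png',im); np.save(f'pics/w{k}.npy',d); pickle.dump((s,c),open(f'pics/w{k}.pkl','wb'))
print(s['tcp_pos'].round(1),s['qpos'].round(3),s['ft_force'].round(1),'cam',(-c[3].T@c[4]).round(1),'axis',c[3][2].round(3))
for l in sys.argv[2:]: print(l,[(round(float(r['p']),2),np.round(r['extent']).astype(int).tolist()) for r in finder.recognise(l,'wrist')][:4])
E
python3 look.py 1 handle_a_grip keeper bolt_knob tray_front
```

```text
[459.1   0.8 349.1] [-0.065  0.092  1.848  0.     1.201  1.588] [ 0.1 -0.3 -0.4] cam [527.   -4.9 491.6] axis [-0.271  0.023 -0.962]
handle_a_grip [(0.85, [591, 87, 49, 82])]
keeper []
bolt_knob []
tray_front [(0.57, [226, 0, 230, 129])]
```

View pics/w1.png

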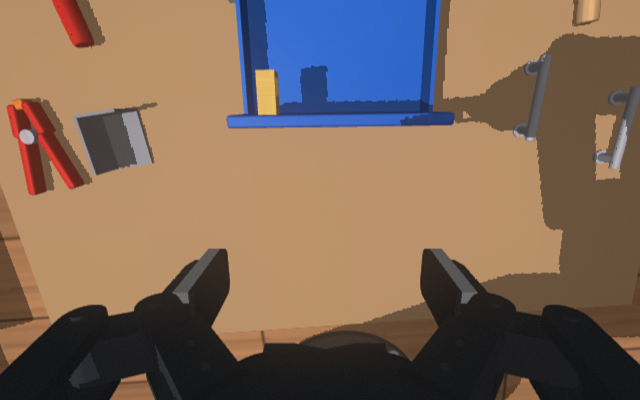

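Wrist view: the panel's top edge runs from (228,121) to (454,118), the keeper is at (266,92), and the handles are at (537,97) and (622,128). Both handles are chrome on two feet, and the clamp and protector are at the left. I'll measure from this third view.

```bash
cat > m2.py <<'E'
from h import *
import pickle,sys
k=sys.argv[1]; s,c=pickle.load(open(f'pics/w{k}.pkl','rb')); d=np.load(f'pics/w{k}.npy'); W=cloud('wrist',d,c); F=W.reshape(-1,3)
im=cv2.imread(f'pics/w{k}.png')
def sel(x0,x1,y0,y1,z0,z1): return F[(F[:,0]>x0)&(F[:,0]<x1)&(F[:,1]>y0)&(F[:,1]<y1)&(F[:,2]>z0)&(F[:,2]<z1)]
def rep(n,P):
    if len(P)<10: print(n,len(P));return
    r=cv2.minAreaRect(P[:,:2].astype(np.float32)); l=cv2.fitLine(P[:,:2].astype(np.float32),cv2.DIST_HUBER,0,.01,.01).ravel()
    print(n,len(P),'mean',P.mean(0).round(1),'rect',np.round(r[0],1),np.round(r[1],1),'ang',round(np.degrees(np.arctan2(l[1],l[0])),2),'z',np.percentile(P[:,2],[5,50,95]).round(1))
rep('h1',sel(440,590,-330,-250,32,70)); rep('h2',sel(400,540,-450,-370,32,70))
rep('panel top',sel(495,535,-160,120,125,140))
rep('keeper',sel(528,570,30,80,95,135))
rep('floor',sel(560,620,-100,20,15,45)); rep('mdf',sel(400,480,-200,-150,0,30))
rep('wallR',sel(540,620,-150,-110,55,80)); rep('wallL',sel(540,620,75,130,55,80))
E
python3 m2.py 1; python3 -c "
from h import *
s=env.sense();print(rows([514.5,-291,160],down(-96.4)))"
```

```text
h1 959 mean [ 514.5 -286.6   44.5] rect [ 512.1 -288.2] [ 13.4 109.7] ang -6.31 z [38.4 45.3 47.6]
h2 995 mean [ 464.8 -408.    43.8] rect [ 463.3 -409.1] [ 11.9 109.6] ang -6.48 z [36.9 44.9 47.5]
panel top 3157 mean [511.8 -15.2 129.5] rect [516.6 -20.3] [248.7  26.4] ang 85.7 z [127.  129.7 131.2]
keeper 884 mean [548.9  55.9 124.4] rect [548.5  57.3] [20.4 41.1] ang -6.45 z [102.5 126.8 128.2]
floor 4368 mean [590.6 -40.1  26.1] rect [590. -40.] [119.9  60. ] ang 89.97 z [24.6 26.1 27.6]
mdf 1775 mean [ 441.  -175.1   12. ] rect [ 440. -175.] [49.9 79.8] ang 1.42 z [10.5 12.1 13.5]
wallR 507 mean [ 581.  -141.8   64.6] rect [ 580.  -142.5] [ 6.2 80.3] ang -3.86 z [56.6 66.2 68.1]
wallL 431 mean [581.2  91.8  65.1] rect [580.1  92.6] [ 5.8 80.2] ang -4.08 z [57.2 66.5 68.3]
[ 0.4008  1.4281  0.9464 -0.      0.      0.0083]
```

Everything is consistent: unit yaw about -4.2°, tray_in about (519,-20.5,26), handle yaw about -6.4°, bar middle at z about 41. I'll go for H1.

Call:
play_rows --pt "1 0.3 1 0.6 0 0 0.0083" --pt "1 0.3 1 0.6 0 0 0.0083" --pt "1 0.3 1 0.6 0 0 0.0083" --pt "1 0.3 1 0.6 0 0 0.0083" --pt "1 0.3 1 0.6 0 0 0.0083"

```text
time_s: 4.3
tcp_pos: [500.6, -206.9, 227.1]
ee_rot: [-0.0, 0.998, -0.058, -0.001]
ft_force: [0.8, 0.2, -0.3]
gripper_width: 85.8
```

Run:
```python
from h import *
print(rows([514,-290,110],down(-96.4)),rows([514,-290,24],down(-96.4)))
```

```text
[ 1.162e-01  4.054e-01  5.849e-01 -2.000e-04  9.000e-04 -1.400e-03] [ 1.1740e-01  4.0570e-01  1.0149e+00 -2.0000e-04  9.0000e-04 -1.4000e-03]
```

Call:
play_rows --pt "1 0.116 0.405 0.4 0 0 0" --pt "1 0.116 0.405 0.5 0 0 0" --pt "1 0.116 0.405 0.6 0 0 0" --pt "1 0.117 0.405 0.75 0 0 0" --pt "1 0.117 0.405 0.9 0 0 0" --pt "1 0.117 0.405 1 0 0 0" --pt "1 0.117 0.405 1 0 0 0"

```text
time_s: 5.18
tcp_pos: [514.7, -286.7, 28.6]
ee_rot: [-0.001, 0.998, -0.057, -0.001]
ft_force: [-0.6, 0.1, 0.8]
gripper_width: 85.2
```

Call:
play_rows --pt "1 0 0 0.015 0 0 0" --pt "0 0 0 0.015 0 0 0" --pt "0 0 0 0.015 0 0 0" --pt "0 0 0 0.015 0 0 0" --pt "0 0 0 0.015 0 0 0" --pt "0 0 0 0.015 0 0 0" --grip_force 50

```text
time_s: 5.92
tcp_pos: [515.1, -288.2, 26.5]
ee_rot: [0.0, 0.998, -0.058, 0.0]
ft_force: [-0.9, -0.7, 4.6]
gripper_width: 10.1
```

Call:
play_rows --pt "0 0 0 0 0 0 0" --pt "0 0 0 0 0 0 0" --pt "0 0 0 -0.2 0 0 0" --pt "0 0 0 -0.5 0 0 0" --pt "0 0 0 -0.8 0 0 0" --pt "0 0 0 -0.8 0 0 0"

```text
time_s: 6.68
tcp_pos: [517.2, -289.4, 190.9]
ee_rot: [0.002, 0.998, -0.058, 0.003]
ft_force: [0.8, 0.1, -1.2]
gripper_width: 10.1
```

```bash
python3 look.py 2
python3 - <<'E'
from h import *
im=cv2.imread('pics/w2.png')
print(env.sense()['gripper_width'])
print(rows([578.7,-95.1,185],down(-94.2)),rows([578.7,-95.1,40],down(-94.2)))
E
```

```text
[ 517.2 -289.4  190.9] [-0.561  0.44   1.78   0.     0.914  1.125] [ 0.8  0.1 -1.2] cam [ 584.  -296.6  333.8] axis [-0.263  0.027 -0.964]
10.330800211595026
[ 2.007e-01 -9.970e-01  1.520e-02  5.000e-04 -1.100e-03 -1.330e-02] [ 1.983e-01 -9.981e-01  7.402e-01  5.000e-04 -1.100e-03 -1.330e-02]
```

View pics/w2.png

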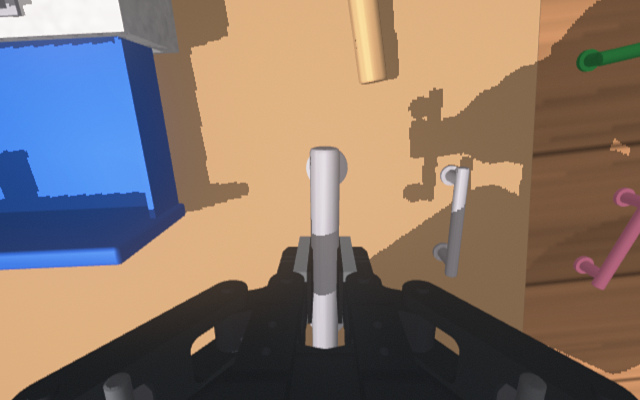

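The handle is held: the bar is centred between the pads at (325,245), and the second handle is at (457,222). Now over the tray.

Call:
play_rows --pt "0 0.2 -0.3 0.015 0 0 -0.0133" --pt "0 0.2 -0.6 0.015 0 0 -0.0133" --pt "0 0.2 -0.85 0.015 0 0 -0.0133" --pt "0 0.2 -1 0.015 0 0 -0.0133" --pt "0 0.2 -1 0.1 0 0 -0.0133" --pt "0 0.199 -1 0.35 0 0 -0.0133" --pt "0 0.199 -1 0.55 0 0 -0.0133" --pt "0 0.199 -1 0.68 0 0 -0.0133" --pt "0 0.199 -1 0.71 0 0 -0.0133" --pt "0 0.199 -1 0.725 0 0 -0.0133" --pt "0 0.199 -1 0.725 0 0 -0.0133"

```text
time_s: 8.1
tcp_pos: [577.8, -94.2, 41.8]
ee_rot: [0.0, 0.999, -0.037, 0.0]
ft_force: [0.2, -0.0, -1.1]
gripper_width: 10.1
```

```bash
python3 look.py 3
python3 - <<'E'
from h import *
import pickle
s,c=pickle.load(open('pics/w3.pkl','rb')); print(env.sense()['ft_force'])
F=cloud('wrist',np.load('pics/w3.npy'),c).reshape(-1,3)
# deck front edge & floor
m=(abs(F[:,1]+60)<30)&(F[:,0]>600)&(F[:,0]<760)
P=F[m]; 
for x in range(640,720,6):
    q=P[(P[:,0]>x)&(P[:,0]<x+6)]; print(x,len(q),np.percentile(q[:,2],[10,50,90]).round(1) if len(q) else '')
E
```

```text
[577.8 -94.2  41.8] [-0.213  0.639  1.892 -0.     0.61   1.431] [ 0.2 -0.  -1.1] cam [645.7 -99.2 184.4] axis [-0.27   0.02  -0.963]
[-0.49817935  0.48235126 -0.28943412]
640 1618 [25.2 26.  26.8]
646 1671 [25.1 26.  26.8]
652 4343 [25.5 92.1 97.4]
658 7090 [26.6 96.8 97.8]
664 7476 [ 96.3  97.4 100.3]
670 3071 [ 99.   99.9 100.8]
676 0 
682 0 
688 0 
694 0 
700 0 
706 0 
712 0 
718 0
```

Call:
play_rows --pt "0 0 0 0.005 0 0 0" --pt "0.4 0 0 0.005 0 0 0" --pt "0.4 0 0 0.005 0 0 0" --pt "0.4 0 0 0.005 0 0 0" --pt "0.4 0 0 -0.1 0 0 0" --pt "0.4 0 0 -0.4 0 0 0" --pt "0.4 0 0 -0.7 0 0 0" --pt "0.4 0 0 -0.8 0 0 0"

```text
time_s: 9.15
tcp_pos: [579.1, -94.2, 205.2]
ee_rot: [0.0, 0.999, -0.037, 0.003]
ft_force: [1.0, 0.5, -0.7]
gripper_width: 34.5
```

```bash
python3 look.py 4
python3 - <<'E'
from h import *
import pickle
s,c=pickle.load(open('pics/w4.pkl','rb'))
F=cloud('wrist',np.load('pics/w4.npy'),c).reshape(-1,3)
P=F[(F[:,0]>525)&(F[:,0]<650)&(F[:,1]>-130)&(F[:,1]<-60)&(F[:,2]>45)&(F[:,2]<75)]
print(len(P),cv2.minAreaRect(P[:,:2].astype(np.float32)),np.percentile(P[:,2],[5,50,95]))
print(rows([464.5,-411,185],down(-96.5)))
E
```

```text
[579.1 -94.2 205.2] [-0.213  0.417  1.777  0.     0.942  1.431] [ 1.   0.5 -0.7] cam [646.3 -99.1 348.1] axis [-0.266  0.019 -0.964]
1445 ((577.6142578125, -95.2705078125), (11.879607200622559, 105.24064636230469), 86.21443939208984) [56.07005056 59.85971805 61.60673804]
[-4.5830e-01  1.6211e+00  1.0500e-01  2.0000e-04 -2.0000e-03  1.2800e-02]
```

Handle 1 stands upright in the tray at (577.6,-95.3). Next, H2.

Call:
play_rows --pt "1 -0.25 0.9 0.08 0 0 0.013" --pt "1 -0.25 0.9 0.08 0 0 0.013" --pt "1 -0.25 0.9 0.08 0 0 0.013" --pt "1 -0.25 0.9 0.08 0 0 0.013" --pt "1 -0.25 0.9 0.08 0 0 0.013"

```text
time_s: 9.82
tcp_pos: [514.2, -269.6, 184.9]
ee_rot: [-0.0, 0.998, -0.058, -0.0]
ft_force: [0.4, -0.4, -0.1]
gripper_width: 85.6
```

Run:
```python
from h import *
print(rows([464.5,-411,110],down(-96.5)),rows([464.5,-411,25],down(-96.5)))
```

```text
[-1.655e-01  7.309e-01  3.744e-01 -2.000e-04  2.000e-04 -6.000e-04] [-1.652e-01  7.311e-01  7.994e-01 -2.000e-04  2.000e-04 -6.000e-04]
```

Call:
play_rows --pt "1 -0.165 0.731 0.2 0 0 0" --pt "1 -0.165 0.731 0.3 0 0 0" --pt "1 -0.165 0.731 0.37 0 0 0" --pt "1 -0.165 0.731 0.5 0 0 0" --pt "1 -0.165 0.731 0.65 0 0 0" --pt "1 -0.165 0.731 0.78 0 0 0" --pt "1 -0.165 0.731 0.8 0 0 0" --pt "0 -0.165 0.731 0.8 0 0 0" --pt "0 -0.165 0.731 0.8 0 0 0" --pt "0 -0.165 0.731 0.8 0 0 0" --pt "0 -0.165 0.731 0.8 0 0 0" --pt "0 -0.165 0.731 0.8 0 0 0" --grip_force 50

```text
time_s: 11.32
tcp_pos: [465.2, -411.5, 25.9]
ee_rot: [0.0, 0.998, -0.057, 0.0]
ft_force: [-0.6, 1.3, 7.3]
gripper_width: 10.3
```

Call:
play_rows --pt "0 0 0 0 0 0 0" --pt "0 0 0 0 0 0 0" --pt "0 0 0 -0.2 0 0 0" --pt "0 0 0 -0.5 0 0 0" --pt "0 0 0 -0.8 0 0 0" --pt "0 0 0 -0.85 0 0 0"

```text
time_s: 12.08
tcp_pos: [466.6, -412.8, 199.9]
ee_rot: [0.002, 0.998, -0.057, 0.003]
ft_force: [0.5, 0.5, -1.6]
gripper_width: 10.2
```

```bash
python3 look.py 5 handle_a_grip
python3 - <<'E'
from h import *
print(env.sense()['gripper_width'],rows([510,-215,195],down(-94.2)))
E
```

```text
[ 466.6 -412.8  199.9] [-0.773  0.471  1.7    0.     0.964  0.912] [ 0.5  0.5 -1.6] cam [ 533.5 -419.9  342.8] axis [-0.265  0.026 -0.964]
handle_a_grip [(0.84, [445, 1, 110, 34]), (0.76, [578, 203, 62, 29]), (0.65, [302, 146, 41, 202]), (0.64, [462, 150, 69, 102])]
10.258951518490072 [ 1.0920e-01 -1.0026e+00  6.9000e-03  5.0000e-04 -6.0000e-04 -1.3000e-02]
```

Held: the width is 10.2 and there is a detection at (302,146,41,202) in the jaws. Carry it.

Call:
play_rows --pt "0 0.11 -1 0 0 0 -0.013" --pt "0 0.11 -1 0 0 0 -0.013" --pt "0 0.11 -1 0 0 0 -0.013" --pt "0 0.11 -1 0 0 0 -0.013" --pt "0 0.11 -1 0 0 0 -0.013"

```text
time_s: 12.8
tcp_pos: [509.3, -214.2, 194.0]
ee_rot: [-0.0, 0.999, -0.036, -0.001]
ft_force: [0.5, -0.3, -1.0]
gripper_width: 10.2
```

Run:
```python
from h import *
print(rows([584.5,-20,190],down(-94.2)),rows([584.5,-20,41.5],down(-94.2)))
```

```text
[ 3.059e-01 -9.953e-01  2.000e-02 -2.000e-04  6.000e-04  6.000e-04] [ 3.074e-01 -9.949e-01  7.625e-01 -2.000e-04  6.000e-04  6.000e-04]
```

Call:
play_rows --pt "0 0.306 -0.3 0.01 0 0 0" --pt "0 0.306 -0.6 0.01 0 0 0" --pt "0 0.306 -0.85 0.01 0 0 0" --pt "0 0.306 -0.995 0.02 0 0 0" --pt "0 0.306 -0.995 0.1 0 0 0" --pt "0 0.307 -0.995 0.35 0 0 0" --pt "0 0.307 -0.995 0.57 0 0 0" --pt "0 0.307 -0.995 0.7 0 0 0" --pt "0 0.307 -0.995 0.74 0 0 0" --pt "0 0.307 -0.995 0.76 0 0 0" --pt "0 0.307 -0.995 0.76 0 0 0" --pt "0 0.307 -0.995 0.76 0 0 0"

```text
time_s: 14.3
tcp_pos: [586.1, -21.3, 44.2]
ee_rot: [0.0, 0.999, -0.037, 0.001]
ft_force: [-0.0, -0.1, -0.9]
gripper_width: 10.3
```

Call:
play_rows --pt "0 0 0 0 0 0 0" --pt "0.4 0 0 0 0 0 0" --pt "0.4 0 0 0 0 0 0" --pt "0.4 0 0 0 0 0 0" --pt "0.4 0 0 -0.1 0 0 0" --pt "0.4 0 0 -0.4 0 0 0" --pt "0.4 0 0 -0.7 0 0 0" --pt "0.4 0 0 -0.9 0 0 0"

```text
time_s: 15.3
tcp_pos: [586.1, -21.1, 226.2]
ee_rot: [0.0, 0.999, -0.037, 0.001]
ft_force: [0.6, -0.1, -1.0]
gripper_width: 34.0
```

```bash
python3 look.py 6 bolt_knob keeper
python3 - <<'E'
from h import *
import pickle
s,c=pickle.load(open('pics/w6.pkl','rb'))
F=cloud('wrist',np.load('pics/w6.npy'),c).reshape(-1,3)
for y0,y1 in((-130,-60),(-50,20)):
    P=F[(F[:,0]>525)&(F[:,0]<650)&(F[:,1]>y0)&(F[:,1]<y1)&(F[:,2]>45)&(F[:,2]<75)]
    print(len(P),cv2.minAreaRect(P[:,:2].astype(np.float32)),np.percentile(P[:,2],[5,50,95]))
E
```

```text
[586.1 -21.1 226.2] [-0.088  0.396  1.754 -0.     0.99   1.556] [ 0.6 -0.1 -1. ] cam [653.6 -26.1 368.9] axis [-0.268  0.02  -0.963]
bolt_knob [(0.64, [245, 31, 162, 38]), (0.57, [313, 126, 21, 106])]
keeper [(0.94, [184, 100, 296, 191])]
1295 ((577.4251098632812, -94.8541030883789), (12.009093284606934, 105.66981506347656), 85.54064178466797) [55.5733078  59.77229316 61.4642699 ]
1305 ((583.6748657226562, -21.119735717773438), (11.40880012512207, 109.45664978027344), 85.60718536376953) [56.64766806 59.85464944 61.60524735]
```

View pics/w6.png

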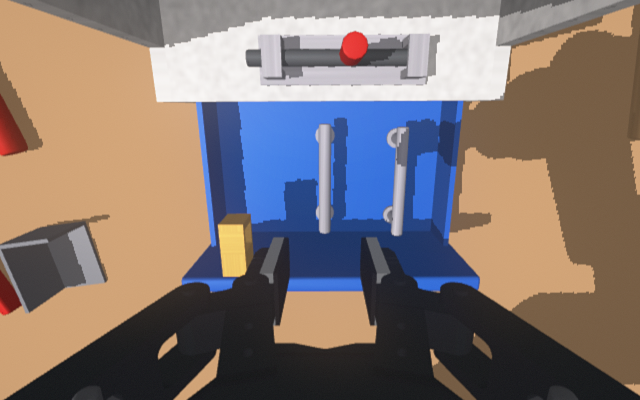

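Both handles stand upright in the tray at pixels (325,180) and (399,182). The keeper is at (236,245) and clear of them, the knob is at (354,46), and the bolt's rod tip is at (248,58) at the left. I'll measure the knob and plan the tray push with a 15° tilt.

```bash
cat >> h.py <<'E'
def tilt(yaw,t):
    "tool x forward/up, z forward-down by t deg from vertical, in the vertical plane at yaw; jaws along lateral"
    f=np.array([np.cos(np.radians(yaw)),np.sin(np.radians(yaw)),0]); u=np.array([0,0,1.]); t=np.radians(t)
    z=np.sin(t)*f-np.cos(t)*u; x=np.cos(t)*f+np.sin(t)*u; return Ro.from_matrix(np.c_[x,np.cross(z,x),z])
def knob(k):
    import pickle
    s,c=pickle.load(open(f'pics/w{k}.pkl','rb')); im=cv2.imread(f'pics/w{k}.png').astype(int); W=cloud('wrist',np.load(f'pics/w{k}.npy'),c)
    m=(im[...,2]>150)&(im[...,1]<80)&(im[...,0]<80)&(W[...,0]>640)&(abs(W[...,1]+40)<80)&(W[...,2]>110); P=W[m]
    top=P[P[:,2]>np.percentile(P[:,2],90)-4]
    return len(P),P.min(0).round(1),P.max(0).round(1),'topmean',((np.percentile(top,2,axis=0)+np.percentile(top,98,axis=0))/2).round(1)
E
python3 - <<'E'
from h import *
print(knob(6))
import pickle
s,c=pickle.load(open('pics/w6.pkl','rb'))
F=cloud('wrist',np.load('pics/w6.npy'),c).reshape(-1,3)
# panel top now
P=F[(F[:,2]>122)&(F[:,2]<136)&(F[:,0]>495)&(F[:,0]<535)&(F[:,1]>-150)&(F[:,1]<120)]; print(len(P),P.mean(0))
print(rows([475,-17,226],tilt(-4.2,15)))
E
```

```text
(561, array([679.5, -53.6, 141.7]), array([694.3, -38.3, 165.4]), 'topmean', array([687. , -46. , 162.7]))
3146 [514.81977326 -18.37034605 128.39341497]
[-0.5585  0.0201 -0.0048  0.      0.082   0.    ]
```

Call:
play_rows --pt "0 -0.28 0.01 -0.002 0 0.05 0" --pt "0 -0.558 0.02 -0.005 0 0.082 0" --pt "0 -0.558 0.02 -0.005 0 0.082 0" --pt "0 -0.558 0.02 -0.005 0 0.082 0" --pt "0 -0.558 0.02 -0.005 0 0.082 0"

```text
time_s: 16.08
tcp_pos: [476.0, -17.1, 224.6]
ee_rot: [0.005, 0.991, -0.036, 0.129]
ft_force: [0.5, 0.1, -0.6]
gripper_width: 0.2
```

Run:
```python
from h import *
s=env.sense();print(s['qpos'].round(3),rows([476,-17,95],tilt(-4.2,15)),rows([570,-24,95],tilt(-4.2,15)),rows([630,-28.4,95],tilt(-4.2,25)))
```

```text
[-0.106  0.127  2.19   0.016  0.567  1.526] [-0.1659 -0.0007  0.6266  0.      0.001   0.    ] [ 2.897e-01 -2.000e-04  7.471e-01  0.000e+00  1.000e-03  0.000e+00] [ 5.805e-01 -2.000e-04  8.240e-01  0.000e+00  5.660e-02  0.000e+00]
```

Run:
```python
from h import *
print(rows([476,-17,105],tilt(-4.2,5)))
```

```text
[-0.1531 -0.0007  0.5782  0.     -0.0545  0.    ]
```

Call:
play_rows --pt "0 -0.075 0 0.25 0 -0.0545 0" --pt "0 -0.12 0 0.45 0 -0.0545 0" --pt "0 -0.153 0 0.578 0 -0.0545 0" --pt "0 -0.153 0 0.578 0 -0.0545 0"

```text
time_s: 16.58
tcp_pos: [474.0, -16.9, 102.7]
ee_rot: [0.001, 0.998, -0.037, 0.041]
ft_force: [-0.8, 1.2, 0.5]
gripper_width: -0.0
```

Run:
```python
from h import *
s=env.sense();print(s['qpos'].round(3),s['ft_force'].round(1))
for x,t in ((500,5),(560,8),(600,12),(625,15)): print(x,rows([x,-17-(x-476)*.0734,105],tilt(-4.2,t)))
```

```text
[-0.101  0.402  2.179  0.005  0.479  1.538] [-0.8  1.2  0.5]
500 [ 0.131  -0.0003 -0.0005 -0.      0.0015 -0.    ]
560 [ 4.307e-01 -3.000e-04  2.430e-02 -0.000e+00  1.810e-02 -0.000e+00]
600 [ 6.306e-01 -3.000e-04  4.090e-02 -0.000e+00  4.040e-02 -0.000e+00]
625 [ 7.555e-01 -4.000e-04  5.120e-02 -0.000e+00  5.700e-02 -0.000e+00]
```

Call:
play_rows --pt "0 0.05 0 0 0 0.002 0" --pt "0 0.1 0 0 0 0.002 0" --pt "0 0.15 0 0 0 0.005 0" --pt "0 0.21 0 0.005 0 0.008 0" --pt "0 0.27 0 0.01 0 0.01 0" --pt "0 0.33 0 0.015 0 0.013 0" --pt "0 0.39 0 0.02 0 0.016 0" --pt "0 0.45 0 0.025 0 0.02 0" --pt "0 0.51 0 0.03 0 0.026 0" --pt "0 0.56 0 0.035 0 0.032 0" --pt "0 0.6 0 0.04 0 0.038 0" --pt "0 0.63 0 0.041 0 0.04 0"

```text
time_s: 18.08
tcp_pos: [599.7, -26.2, 107.2]
ee_rot: [0.004, 0.994, -0.036, 0.106]
ft_force: [-2.7, 0.3, -1.3]
gripper_width: -0.3
```

```bash
python3 look.py 7
python3 - <<'E'
from h import *
import pickle
s,c=pickle.load(open('pics/w7.pkl','rb'))
F=cloud('wrist',np.load('pics/w7.npy'),c).reshape(-1,3)
P=F[(F[:,2]>124)&(F[:,2]<136)&(F[:,0]>590)&(F[:,0]<680)&(F[:,1]<0)&(F[:,1]>-60)]; print(len(P),P.mean(0) if len(P) else'')
print('knob',knob(7))
for x,t in ((610,12),(620,12),(630,12),(635,12)): print(x,rows([x,-17-(x-476)*.0734,103],tilt(-4.2,t)))
E
```

```text
[599.7 -26.2 107.2] [-0.097  0.487  2.008  0.012  0.435  1.537] [-2.7  0.3 -1.3] cam [636.1 -28.9 261. ] axis [-0.062  0.005 -0.998]
5872 [614.88460329 -29.61037655 129.63950179]
knob (1068, array([679.6, -53.4, 136. ]), array([688.2, -38.3, 165.1]), 'topmean', array([683.7, -45.8, 162.7]))
610 [ 0.0415 -0.0007  0.032   0.     -0.0012  0.    ]
620 [ 0.0905 -0.0007  0.0426  0.     -0.0012  0.    ]
630 [ 0.1395 -0.0007  0.0532  0.     -0.0012  0.    ]
635 [ 0.164  -0.0007  0.0585  0.     -0.0012  0.    ]
```

Call:
play_rows --pt "0 0.04 0 0.015 0 0 0" --pt "0 0.08 0 0.025 0 0 0" --pt "0 0.12 0 0.035 0 0 0" --pt "0 0.135 0 0.037 0 0 0" --pt "0 0.145 0 0.039 0 0 0" --pt "0 0.15 0 0.04 0 0 0"

```text
time_s: 18.88
tcp_pos: [630.5, -28.4, 105.8]
ee_rot: [0.004, 0.994, -0.036, 0.106]
ft_force: [-2.1, -0.4, 0.1]
gripper_width: 0.1
```

```bash
cat > pan.py <<'E'
from h import *
import pickle,sys
k=sys.argv[1]; s,c=pickle.load(open(f'pics/w{k}.pkl','rb'))
F=cloud('wrist',np.load(f'pics/w{k}.npy'),c).reshape(-1,3)
P=F[(F[:,2]>124)&(F[:,2]<136)&(F[:,0]>590)&(F[:,0]<680)&(F[:,1]<100)&(F[:,1]>-120)]
h=np.array([.9973,-.0732]); a=P[:,:2]@h; print('panel',len(P),'ux 2/50/98%',np.percentile(a,[2,50,98]).round(1),'knob ux',(np.array([687,-46])@h).round(1)); print('knob',knob(k))
E
python3 look.py 8; python3 pan.py 7; python3 pan.py 8
```

```text
[630.5 -28.4 105.8] [-0.096  0.521  1.939  0.01   0.47   1.539] [-2.1 -0.4  0.1] cam [666.9 -31.1 259.6] axis [-0.063  0.005 -0.998]
panel 24501 ux 2/50/98% [604.4 618.5 666. ] knob ux 688.5
knob (1068, array([679.6, -53.4, 136. ]), array([688.2, -38.3, 165.1]), 'topmean', array([683.7, -45.8, 162.7]))
panel 21496 ux 2/50/98% [633.3 648.2 671.8] knob ux 688.5
knob (1995, array([679.8, -53.8, 157.6]), array([694.7, -38.4, 164.8]), 'topmean', array([687.1, -46. , 162.7]))
```

Still moving at 2 N and nearly shut. I'll push in small steps until it stops.

Call:
play_rows --pt "0 0.015 0 0.003 0 0 0" --pt "0 0.03 0 0.006 0 0 0" --pt "0 0.04 0 0.008 0 0 0" --pt "0 0.04 0 0.008 0 0 0"

```text
time_s: 19.42
tcp_pos: [635.7, -28.8, 105.5]
ee_rot: [0.004, 0.994, -0.036, 0.103]
ft_force: [-21.9, 0.4, 17.1]
gripper_width: 0.3
```

Call:
play_rows --pt "0 0.01 0 0.002 0 0 0" --pt "0 0.02 0 0.004 0 0 0" --pt "0 0.02 0 0.004 0 0 0"

```text
time_s: 19.8
tcp_pos: [636.0, -28.7, 104.7]
ee_rot: [0.004, 0.994, -0.036, 0.1]
ft_force: [-41.8, 1.5, 25.1]
gripper_width: 0.1
```

```bash
python3 look.py 9; python3 pan.py 9
```

```text
[636.  -28.7 104.7] [-0.095  0.532  1.916  0.01   0.493  1.54 ] [-41.8   1.5  25.1] cam [674.3 -31.5 258. ] axis [-0.074  0.006 -0.997]
panel 21257 ux 2/50/98% [639.  652.8 671.8] knob ux 688.5
knob (2068, array([679.9, -53.7, 160.1]), array([694.9, -38.6, 164.8]), 'topmean', array([687.2, -46. , 162.8]))
```

The tray is at its stop. The panel travelled from ux ≈ 512 to ≈ 650, and the wrist force rose to 42 N, so I'm backing off and rising towards the knob.

Call:
play_rows --pt "0 -0.05 0 0 0 0 0" --pt "0 -0.15 0 0 0 0 0" --pt "0 -0.15 0 -0.3 0 0 0" --pt "0.45 -0.15 0 -0.6 0 0 0" --pt "0.45 -0.15 0 -0.6 0 0.1 0" --pt "0.45 -0.15 0 -0.6 0 0.17 0" --pt "0.45 -0.15 0 -0.6 0 0.18 0" --pt "0.45 -0.15 0 -0.6 0 0.18 0"

```text
time_s: 20.85
tcp_pos: [580.1, 5.7, 208.8]
ee_rot: [-0.03, 0.963, -0.022, 0.268]
ft_force: [0.1, -0.9, -0.1]
gripper_width: 38.2
```

```bash
python3 look.py 10 bolt_knob; python3 pan.py 10
python3 - <<'E'
from h import *
print(env.sense()['gripper_width'],rows([648.5,-43.2,190],tilt(-4.2,45)))
E
```

```text
[580.1   5.7 208.8] [-0.107  0.237  2.244  0.687  0.16   0.856] [ 0.1 -0.9 -0.1] cam [564.6  -4.7 366. ] axis [ 0.265  0.06  -0.962]
bolt_knob [(0.8, [304, 95, 139, 49]), (0.69, [580, 48, 60, 60])]
panel 5489 ux 2/50/98% [644.1 650.6 672.1] knob ux 688.5
knob (346, array([679.6, -52.9, 132.7]), array([694.5, -38.3, 164.4]), 'topmean', array([686.8, -45.8, 162.4]))
38.48119825251913 [ 0.2591  0.2417  0.2448 -0.0267  0.0784 -0.0021]
```

View pics/w10.png

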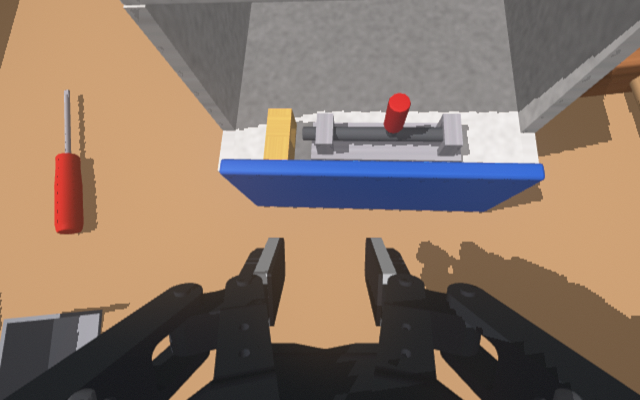

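The tray is shut and the rod tip (303,132) lines up with the keeper (280,133). The wrist is near its singularity (q5 = 0.16), so I'll check the kinematics before picking the tilt.

```bash
cat > kin.py <<'E'
from h import *
import pickle,glob
from scipy.optimize import least_squares
D=[pickle.load(open(f,'rb'))[0] for f in glob.glob('pics/w*.pkl')]+[dict(qpos=np.array([1.24037,.48086,1.59689,0,1.06504,-.0466]),tcp_pos=np.array([181.868,623.615,230.646]))]
def fk(p,q):
    h,o,L1,L2,e,L3=p; a=q[1];b=a+q[2];
    R=lambda ax,t:Ro.from_euler(ax,t)
    # planar: forearm direction at angle b from vertical, elbow offset e perpendicular
    w=np.array([o+L1*np.sin(a)+L2*np.sin(b)+e*np.cos(b),0,h+L1*np.cos(a)+L2*np.cos(b)-e*np.sin(b)])
    T=R('y',b)*R('z',q[3])*R('y',q[4])
    return R('z',q[0]).apply(w+T.apply([0,0,L3])), T
def f(p): return np.concatenate([fk(p,d['qpos'])[0]-d['tcp_pos'] for d in D])
r=least_squares(f,[400,0,450,450,0,300],bounds=([0,-200,200,200,-200,100],[900,300,900,900,200,600])); p=r.x
if __name__=='__main__':
    print(p.round(1),abs(r.fun).max().round(2))
    f_=np.array([.9973,-.0732])
    for name,P0 in (('grasp',[697.8,-46.8,140.4]),('pre',[648,-43,190]),('end',[701,3,140.4])):
      for t in (25,30,35,40,45):
        z=np.array([.9973*np.sin(np.radians(t)),-.0732*np.sin(np.radians(t)),-np.cos(np.radians(t))])
        K=np.array([687,-46+(50 if name=='end' else 0),151])+ (15-(70 if name=='pre' else 0))*z
        wc=K-p[5]*z
        s=least_squares(lambda q:[p[1]+p[2]*np.sin(q[0])+p[3]*np.sin(q[0]+q[1])+p[4]*np.cos(q[0]+q[1])-np.hypot(*wc[:2]),p[0]+p[2]*np.cos(q[0])+p[3]*np.cos(q[0]+q[1])-p[4]*np.sin(q[0]+q[1])-wc[2]],[.3,2]).x
        print(name,t,'q2,q3',s.round(3),'q5~',round(np.pi-np.radians(t)-s.sum(),3))
E
python3 kin.py
```

```text
[350.9 -10.4 616.4 459.1  50.  401.1] 30.15
grasp 25 q2,q3 [0.495 1.984] q5~ 0.227
grasp 30 q2,q3 [0.492 2.058] q5~ 0.068
grasp 35 q2,q3 [0.5   2.128] q5~ -0.098
grasp 40 q2,q3 [0.521 2.195] q5~ -0.273
grasp 45 q2,q3 [0.555 2.258] q5~ -0.457
pre 25 q2,q3 [0.365 2.   ] q5~ 0.341
pre 30 q2,q3 [0.353 2.088] q5~ 0.177
pre 35 q2,q3 [0.355 2.174] q5~ 0.002
pre 40 q2,q3 [0.373 2.257] q5~ -0.186
pre 45 q2,q3 [0.41  2.336] q5~ -0.389
end 25 q2,q3 [0.494 1.986] q5~ 0.226
end 30 q2,q3 [0.491 2.059] q5~ 0.067
end 35 q2,q3 [0.5   2.129] q5~ -0.099
end 40 q2,q3 [0.521 2.196] q5~ -0.273
end 45 q2,q3 [0.555 2.258] q5~ -0.457
```

Run:
```python
from h import *
print(rows([590,-38,235],tilt(-4.2,47)))
```

```text
[ 0.1226  0.2079 -0.0974 -0.0267  0.0895 -0.0025]
```

Call:
play_rows --pt "0.45 0.123 0.208 -0.097 -0.0267 0.0895 -0.0025" --pt "0.45 0.123 0.208 -0.097 -0.0267 0.0895 -0.0025" --pt "0.45 0.123 0.208 -0.097 -0.0267 0.0895 -0.0025" --pt "0.45 0.123 0.208 -0.097 -0.0267 0.0895 -0.0025" --pt "0.45 0.123 0.208 -0.097 -0.0267 0.0895 -0.0025" --pt "0.45 0.123 0.208 -0.097 -0.0267 0.0895 -0.0025" --pt "0.45 0.123 0.208 -0.097 -0.0267 0.0895 -0.0025" --pt "0.45 0.123 0.208 -0.097 -0.0267 0.0895 -0.0025" --pt "0.45 0.123 0.208 -0.097 -0.0267 0.0895 -0.0025" --pt "0.45 0.123 0.208 -0.097 -0.0267 0.0895 -0.0025"

```text
time_s: 22.2
tcp_pos: [590.2, -37.5, 234.7]
ee_rot: [0.014, 0.917, -0.033, 0.398]
ft_force: [0.7, 0.2, 0.2]
gripper_width: 38.8
```

Run:
```python
from h import *
print(env.sense()['qpos'].round(3), rows([590,-38,235],tilt(-4.2,47)))
```

```text
[-0.152  0.238  2.42   2.963  0.339 -1.456] [ 0.0007  0.0027 -0.0015 -0.0006  0.0005 -0.0001]
```

The wrist has flipped through the singularity cleanly (q4 ≈ 2.96, q5 = 0.34, tilt 47°). I'll approach the knob.

Run:
```python
from h import *
R=tilt(-4.2,47); z=R.as_matrix()[:,2]; K=np.array([687,-46,151]); print(rows(K-55*z,R),rows(K-20*z,R),rows(K+15*z,R))
```

```text
[ 2.600e-02  7.700e-03  3.658e-01 -6.000e-04  5.000e-04 -1.000e-04] [ 2.620e-02  8.100e-03  5.408e-01 -6.000e-04  5.000e-04 -1.000e-04] [ 2.650e-02  8.400e-03  7.158e-01 -6.000e-04  5.000e-04 -1.000e-04]
```

Call:
play_rows --pt "0.45 0.026 0.008 0.2 0 0 0" --pt "0.45 0.026 0.008 0.3 0 0 0" --pt "0.45 0.026 0.008 0.37 0 0 0" --pt "0.45 0.026 0.008 0.45 0 0 0" --pt "0.45 0.026 0.008 0.54 0 0 0" --pt "0.45 0.026 0.008 0.54 0 0 0"

```text
time_s: 22.95
tcp_pos: [672.7, -45.6, 164.2]
ee_rot: [0.014, 0.917, -0.033, 0.398]
ft_force: [-0.6, 0.8, -0.4]
gripper_width: 38.6
```

```bash
python3 look.py 11 bolt_knob; python3 pan.py 11
python3 - <<'E'
from h import *
R=tilt(-4.2,47); z=R.as_matrix()[:,2]; K=np.array([687,-46,151]); print(rows(K+15*z,R))
E
```

```text
[672.7 -45.6 164.2] [-0.14   0.483  2.303  3.031  0.464 -1.518] [-0.6  0.8 -0.4] cam [615.  -41.4 311.7] axis [ 0.516 -0.037 -0.856]
bolt_knob [(0.69, [206, 215, 158, 59])]
panel 4971 ux 2/50/98% [644.6 651.9 673.6] knob ux 688.5
knob (729, array([679.4, -53.5, 133.9]), array([694.5, -38.6, 164.5]), 'topmean', array([686.9, -46. , 162.3]))
[ 9.000e-04 -3.600e-03  1.775e-01 -1.000e-04  4.000e-04  3.000e-04]
```

View pics/w11.png

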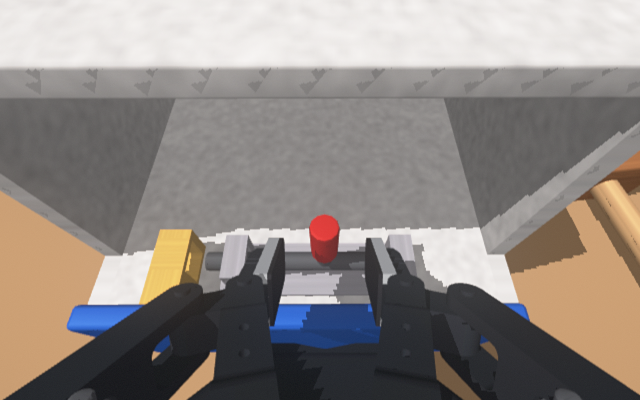

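The knob at (324,240) is centred between the open fingers (x 275 to 372), the board edge is clear above at row 97, and the tray is shut. Advance and grip.

Call:
play_rows --pt "0.45 0 -0.003 0.06 0 0 0" --pt "0.45 0 -0.003 0.12 0 0 0" --pt "0.45 0 -0.003 0.175 0 0 0" --pt "0.45 0 -0.003 0.175 0 0 0" --pt "0 0 -0.003 0.175 0 0 0" --pt "0 0 -0.003 0.175 0 0 0" --pt "0 0 -0.003 0.175 0 0 0" --pt "0 0 -0.003 0.175 0 0 0" --grip_force 40

```text
time_s: 24.05
tcp_pos: [697.5, -47.2, 141.0]
ee_rot: [0.015, 0.917, -0.033, 0.398]
ft_force: [-3.1, 0.6, 0.8]
gripper_width: 14.7
```

Run:
```python
from h import *
s=env.sense(); e=np.array([.0732,.9973,0]); print(s['gripper_width'],s['ft_force'].round(1),s['qpos'].round(3))
for d in (30,45,50): print(d,rows(s['tcp_pos']+d*e))
```

```text
14.664098348641797 [-3.1  0.6  0.8] [-0.134  0.551  2.259  3.047  0.489 -1.53 ]
30 [ 2.0e-04 -1.5e-01 -1.0e-04  0.0e+00  0.0e+00  0.0e+00]
45 [ 2.00e-04 -2.25e-01 -1.00e-04  0.00e+00  0.00e+00  0.00e+00]
50 [ 3.0e-04 -2.5e-01 -1.0e-04  0.0e+00  0.0e+00  0.0e+00]
```

Call:
play_rows --pt "0 0 -0.03 0 0 0 0" --pt "0 0 -0.06 0 0 0 0" --pt "0 0 -0.09 0 0 0 0" --pt "0 0 -0.12 0 0 0 0" --pt "0 0 -0.15 0 0 0 0" --pt "0 0 -0.17 0 0 0 0" --pt "0 0 -0.17 0 0 0 0"

```text
time_s: 24.92
tcp_pos: [699.9, -12.8, 141.0]
ee_rot: [0.015, 0.917, -0.033, 0.398]
ft_force: [-5.6, 2.3, 2.9]
gripper_width: 14.6
```

Call:
play_rows --pt "0 0 -0.01 0 0 0 0" --pt "0 0 -0.02 0 0 0 0" --pt "0 0 -0.03 0 0 0 0" --pt "0 0 -0.03 0 0 0 0"

```text
time_s: 25.42
tcp_pos: [700.2, -8.2, 141.0]
ee_rot: [0.015, 0.917, -0.034, 0.398]
ft_force: [-7.3, -10.8, 4.8]
gripper_width: 14.8
```

Call:
play_rows --pt "0 0 -0.01 0 0 0 0" --pt "0 0 -0.015 0 0 0 0" --pt "0 0 -0.015 0 0 0 0"

```text
time_s: 25.8
tcp_pos: [700.3, -7.6, 141.0]
ee_rot: [0.016, 0.917, -0.037, 0.398]
ft_force: [-10.3, -35.3, 5.6]
gripper_width: 14.4
```

```bash
python3 look.py 12 bolt_knob; python3 pan.py 12
```

```text
[700.3  -7.6 141. ] [-0.037  0.553  2.254  3.209  0.485 -1.601] [-10.3 -35.3   5.6] cam [642.6  -3.  288.5] axis [ 0.516 -0.041 -0.855]
bolt_knob [(0.72, [184, 240, 232, 63])]
panel 792 ux 2/50/98% [650.5 657.7 675.2] knob ux 688.5
knob (889, array([682.1, -14.2, 160.7]), array([6.972e+02, 1.000e-01, 1.644e+02]), 'topmean', array([689.6,  -7.5, 162.8]))
```

View pics/w12.png

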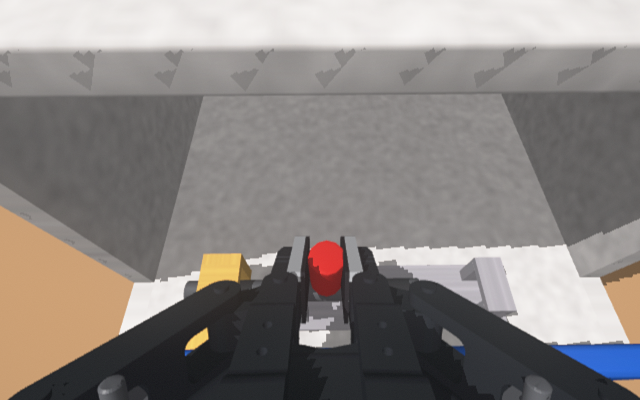

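The rod now passes right through the keeper, with its tip visible at (190,290) on the far side, and the bolt is at a hard stop after 38.6 mm. Release gently and retreat.

Call:
play_rows --pt "0 0 0.015 0 0 0 0" --pt "0.35 0 0.015 0 0 0 0" --pt "0.35 0 0.015 0 0 0 0" --pt "0.35 0 0.015 0 0 0 0" --pt "0.35 0 0.015 -0.1 0 0 0" --pt "0.35 0 0.015 -0.25 0 0 0" --pt "0.35 0 0.015 -0.5 0 0 0" --pt "0.35 0 0.015 -0.75 0 0 0" --pt "0.35 0 0.015 -0.8 0 0 0"

```text
time_s: 27.02
tcp_pos: [582.8, 1.7, 252.3]
ee_rot: [0.015, 0.916, -0.033, 0.399]
ft_force: [0.9, -0.0, -0.2]
gripper_width: 29.9
```

```bash
python3 look.py 13 bolt_knob keeper; python3 pan.py 13
python3 - <<'E'
from h import *
import pickle
h=np.array([.9973,-.0732]); e=np.array([.0732,.9973])
for k in (10,13):
    s,c=pickle.load(open(f'pics/w{k}.pkl','rb')); im=cv2.imread(f'pics/w{k}.png').astype(int); W=cloud('wrist',np.load(f'pics/w{k}.npy'),c)
    hsv=cv2.cvtColor(im.astype(np.uint8),cv2.COLOR_BGR2HSV)
    U=W[...,:2]@h; V=W[...,:2]@e; Z=W[...,2]
    m=(hsv[...,0]>15)&(hsv[...,0]<30)&(hsv[...,1]>130)&(Z>95)&(U>640)&(U<720)
    print(k,'keeper v',np.percentile(V[m],[1,50,99]).round(1),'u',np.percentile(U[m],[1,99]).round(1),'z',np.percentile(Z[m],[2,98]).round(1))
    r=(abs(U-688.5)<9)&(Z>108)&(Z<122)&(im.max(-1)<90)&(V>-150)&(V<120)
    print('rod v',np.percentile(V[r],[.5,99.5]).round(1),r.sum())
E
```

```text
[582.8   1.7 252.3] [-0.028  0.187  2.417  3.259  0.286 -1.654] [ 0.9 -0.  -0.2] cam [524.7   6.  399.6] axis [ 0.519 -0.038 -0.854]
bolt_knob [(0.94, [252, 172, 123, 40])]
keeper [(0.76, [220, 186, 271, 90])]
panel 3727 ux 2/50/98% [644.  650.4 671. ] knob ux 688.5
knob (223, array([681.9, -14.5, 135.7]), array([697.5,  -0. , 164.5]), 'topmean', array([689.5,  -7.3, 162.3]))
10 keeper v [ 88.1  97.5 107.1] u [659.5 703.6] z [125.6 128.1]
rod v [-37.1  77.5] 631
13 keeper v [ 88.1  97.6 107.4] u [660.3 703.5] z [125.4 128. ]
rod v [ -4.6 114.6] 422
```

View pics/w13.png

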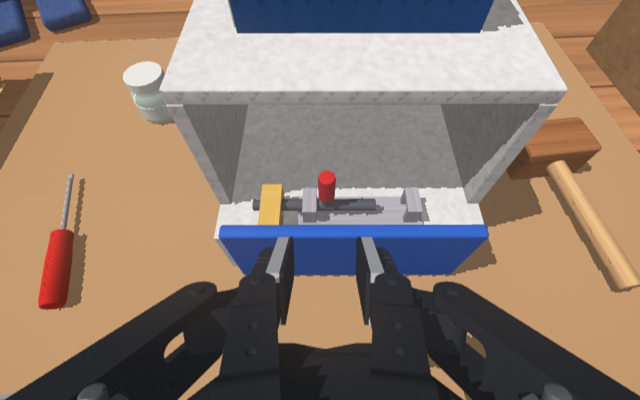

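Released. The knob stays at y = -7.3 against the strap, the rod tip reaches v ≈ 114.6, past the keeper's far side at 107, and the panel is still shut. One last bystander check from the top camera, then I'll hand in.

Run:
```python
from h import *
im,d=grab_frame('top')
for l in ['clamp','protector','mallet','screwdriver','tray_front']:
    print(l,[(round(float(r['p']),2),np.round(r['extent']).astype(int).tolist()) for r in finder.recognise(l,'top')][:2])
s=env.sense(); print(s['time_s'],s['ft_force'].round(1),s['gripper_width'])
print(env.hand_in())
```

```text
clamp [(0.61, [174, 214, 16, 34])]
protector [(0.66, [201, 221, 16, 20])]
mallet [(0.8, [354, 142, 32, 62])]
screwdriver [(0.5, [201, 173, 8, 24]), (0.23, [267, 174, 32, 6])]
tray_front [(0.85, [258, 174, 68, 23])]
27.475 [0.2 0.1 0.7] 29.788175318203784
the job is handed in; nothing more can be done
None
```

I put both chrome handles in the tray, pushed the tray shut, threw the bolt through the keeper to its stop and let go. The job was handed in at 27.5 s, with the arm clear of everything.

**Handles:** both stood upright on the tray floor when I last saw them, just before the push. They can't be seen now that the tray is shut.

**Tray:** it stopped dead after about 138 mm of travel, and the panel was still in that position after the bolt was thrown. The wrist force peaked at 42 N while I pressed on the panel with the fingertips. That is above the 40 N figure for the arm or gripper body, but well under the 120 N wrist limit.

**Bolt:** the knob moved 38.6 mm to a hard stop (35 N) and did not slip back after release. The rod's end shows about 7 mm beyond the far side of the keeper. The gap measured before the throw puts the bolt at about 48 mm, and reading the hard stop as fully home puts it at 50 mm. I trusted the hard stop.

**Other items:** the detections of the clamp and protector moved only a few pixels from the start, which is within detector noise. The mallet and screwdriver look undisturbed in the last pictures, but I had no first reading to compare them with.

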